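Test the two round push lights of a lot

ROBOT

A 6-joint arm with a two-finger parallel gripper is mounted at the origin on the work surface. World frame = base frame: x ahead of the robot, y to its left, z up, the work surface at z = 0. Lengths are in mm, angles in degrees, forces in N, time in s.
With the tool pointing down it reaches from about 300 to 850 mm from the base axis. Payload 4.2 kg.
Tool frame: the origin (TCP) lies midway between the tips of the shut fingers; the grasp point (between the pads) lies env.hold_point_z behind it (env.hold_point_z is the distance from the TCP to the grasp point, in mm); z points along the fingers, y is the line along which they close (so a half turn about z gives the same grasp; the last joint's range is limited). The gripper opens to 91 mm and grips with 3 to 60 N. Pads are 32 mm wide; open, the fingers measure 118 mm over their backs; the gripper's body (76 mm by 178 mm) begins 60 mm behind the grasp point.
Start: joints at [62.853, 18.312, 89.639, -0, 72.044, -1.146], TCP at [252.075, 516.818, 213.976] pointing down, gripper open.
Joint ranges: [-177.97, 177.97], [-48.28, 115.42], [12.27, 149.76], [-77.06, 257.06], [2.81, 150.46], [-146.56, 146.56]. Speed limits (degrees/s): [147.25, 147.25, 180, 180, 180, 180].

INTERFACE

Orientations are given as [roll, pitch, yaw] about the fixed x, y, z axes, in that order (R = Rz(yaw) Ry(pitch) Rx(roll)).
In Python, from workcell import env, viewer, spotter gives the robot as it stands.
- The arm moves only by the tool apply_moves, never from a script. Its arguments are lists of equal length, an entry for each row: "delta_pos": the shift along the world's x, y, z normalised to -1 to 1, where 1 is 120 mm, a list of three; "rot": the turn, a rotation vector about the world's x, y, z normalised to -1 to 1, where 1 is 1.5 rad, a list of three; "hand": the opening, from 0 (shut) to 1 (fully open). A call has 1 to 10 rows; each row is the pose to reach, as a shift and turn from the pose commanded when the call began; what a row does not reach only later rows make up. A row lasts 1/12 s, in which the tool goes at most 41.7 mm and 7.16 degrees, less where a joint would pass 70% of its speed; a pose out of reach is approached as far as the arm can. A call with a number of a shift or a turn outside -1 to 1 is refused whole. A call with a gripper value outside its range is refused whole. The fingers move at their own pace and stop on an object; "newtons" is the grip in N (left out, the last holds). Time passes only in rows, so rows that repeat a pose let the fingers close. It gives the time, the measured TCP pose, the force, the opening and the grip force at its end, in the units of the state.
- env.state(): the state, without advancing time (a new reading comes with each control period).
- viewer.grab_frame(name): name is "scene" or "top"; returns a dict with "pixels" (384x512x3 uint8, red, green, blue), "camera_matrix" (3x3 intrinsics, pixels), "R" (3x3) and "t" (3): a world point X has camera coordinates R X + t. Camera axes: x right, y down, z forward; pixel columns grow to the right and rows downward; lengths in mm; the calibration is good to about 2 mm. A picture is of the moment at which its call begins. There is no depth.
- env.job_done(): hands the job in; it is judged then, once.
Trained networks look in a picture, given as the dict that the camera call returned (one of the last four; its "shot" number tells which), for a name from the list of things; names that differ only in an ending like _2 or _b are one class to them, and where a whole thing is asked for, a point or a joint stands for the part that bears it (a point fixed in the world has none). Each returns a list of dicts, best first, with "score" (0 to 1); they miss things now and then, are a little off and sometimes report something else, mostly with a low value. They report only what shows in the picture. A call takes as long as a camera call. They do not tell look-alikes from the thing itself.
- spotter.trace(picture, query): "mask" (384x512 bool, what is visible of it) and "box" ([centre column, centre row, width, height] in pixels, round what is visible of it).
- spotter.landmark_of(picture, query): "position" ([column, row] in pixels: a listed point, or the origin of a listed thing).
The state is a dict: "time_s": time; "qpos": joint angles; "qvel": joint speeds; "effort": joint torques, N m; "ee_pos": TCP position; "ee_rot": TCP orientation; "force": force on the tool from outside, world axes, zero at the start; "torque": the same for the moment, N m; "gripper_width": finger opening in mm; "gripper_force": force on a finger pad.
Only numpy, scipy, OpenCV 4.12 (cv2) and the standard library are available. Lean on these libraries where they do the work, as an engineer would, in place of code of your own. Each camera call takes 0.05 s, during which the arm holds its last target. There are 200 camera calls.

TASK

Test the two round push lights in the grey lot tray: with closed fingertips gently press the cap of the large round one down, hold it in for about half a second and let it come back up, then do the same with the small round one. Leave the lights lying where they are, do not lift or shove them, do not touch the square and the long bar-shaped light, and do not disturb the candle cup and the tape roll. Finish with the hand clear.

Things in the scene. Friction and masses are not known exactly. Their poses are not given: they have to be found in the camera images.
- tray: grey shallow lot tray that does not move when pushed, 310 x 310 mm, rim 16 mm high and 6 mm thick, inner floor 6 mm above the bench; it lies at various places and angles. Origin: centre of its underside. The four push lights lie loose in it, in any order, two by two, about 134 mm apart.
- large_light: the LARGE ROUND push light: base 84 mm diameter, press-cap 70 mm diameter. White plastic battery lamp lying loose, cap up; base 15 mm high, cap top 26 mm above the underside. Origin: centre of its underside, z up.
- large_top (a point): centre of the flat top of that light's press-cap (moves with the cap; 26 mm above the underside of the light when not pressed)
- large_cap (a joint): how far that press-cap is pushed in, in m: 0 = up, 0.007 = fully in. A spring returns it: it starts to move at about 1.5 N and is fully in at about 5 N, where it meets a hard stop
- small_light: the SMALL ROUND push light: base 52 mm diameter, press-cap 38 mm diameter. White plastic battery lamp lying loose, cap up; base 15 mm high, cap top 26 mm above the underside. Origin: centre of its underside, z up.
- small_top (a point): centre of the flat top of that light's press-cap (moves with the cap; 26 mm above the underside of the light when not pressed)
- small_cap (a joint): how far that press-cap is pushed in, in m: 0 = up, 0.007 = fully in. A spring returns it: it starts to move at about 1.5 N and is fully in at about 5 N, where it meets a hard stop
- square_light: the square push light: base 68 x 68 mm, press-cap 54 x 54 mm. White plastic battery lamp lying loose, cap up; base 15 mm high, cap top 26 mm above the underside. Origin: centre of its underside, z up.
- bar_light: the long bar-shaped push light: base 44 mm (own x) by 116 mm (own y), press-cap 30 x 102 mm. White plastic battery lamp lying loose, cap up; base 15 mm high, cap top 26 mm above the underside. Origin: centre of its underside, z up.
- candle_cup: loose chandelier candle cup standing on the bench beside the tray: fluted metal dish 92 mm diameter, 17 mm high, with an upright tan sleeve 26 mm diameter reaching 93 mm above the bench. Origin: centre of the underside. Leave alone.
- tape_roll: loose roll of blue tape lying flat on the bench at the tray's other side, 100 mm outer diameter, 24 mm high. Origin: centre of the underside. Leave alone.
Mind the look-alikes: they are no part of the job. What is shaped like the large_light but pink is not meant. Leave any black look-alike of the small_light alone.

How it is judged:
By the outcome, as a careful person would: the job done as asked, in the order asked, and still so for the second after the job is handed in, with the robot touching nothing.
It also fails if it takes over 42 s, if anything falls off the work surface, if the arm or the gripper's body presses on something with over 40 N, if the wrist force passes 120 N, or if a joint passes its speed limit or range.

## Working session

There is one attempt and no reset: what is moved stays moved. The work goes in short steps, Python scripts to look and compute and a tool call to move; the robot and the scene stay as the last step left them, time stands still between calls to the robot, and variables do not carry over. Pictures are saved under pics/ and viewed, at most 10 in all, crops included, and the job is handed in when it is done.

Besides the shell and the picture viewer there is one more tool, called after "Emit:" by a JSON object that holds its "op" and its "data". apply_moves: Moves the arm, as the interface text tells. Its arguments: {"type":"object","properties":{"delta_pos":{"type":"array"},"rot":{"type":"array"},"hand":{"type":"array"},"newtons":{"type":"number"}},"required":["delta_pos","rot","hand"]}

```bash
mkdir -p pics; cat > h.py <<'E'
import numpy as np, cv2
from workcell import env, viewer, spotter
def ray(f,uv,z):
    K,R,t=[np.array(f[k],float) for k in("camera_matrix","R","t")]
    d=R.T@np.linalg.solve(K,[uv[0],uv[1],1.]); c=-R.T@t.ravel()
    return c+d*(z-c[2])/d[2]
E
python3 - <<'E'
from h import *
fs={n:viewer.grab_frame(n) for n in("top","scene")}
cv2.imwrite("pics/a.png",cv2.cvtColor(np.vstack([fs["top"]["pixels"],fs["scene"]["pixels"]]),cv2.COLOR_RGB2BGR)[:, :])
im=[cv2.cvtColor(fs[n]["pixels"],cv2.COLOR_RGB2BGR) for n in fs]
cv2.imwrite("pics/top.png",im[0]);cv2.imwrite("pics/scene.png",im[1])
for n,f in fs.items():
    for q,z in(("large_top",32),("small_top",32),("large_light",6),("small_light",6),("square_light",6),("bar_light",6),("tray",0),("candle_cup",0),("tape_roll",0)):
        for r in spotter.landmark_of(f,q): print(n,q,round(r["score"],2),np.round(r["position"],1),ray(f,r["position"],z).round(1))
s=env.state();print(s["time_s"],s["ee_pos"],s["ee_rot"],s["force"],env.hold_point_z)
E
```

```text
top large_top 0.78 [200.9 286.3] [308.1 162.   32. ]
top large_top 0.59 [241.2 220.5] [481.   61.3  32. ]
top small_top 0.71 [216.5  95. ] [823.1 137.7  32. ]
top small_top 0.57 [203.7 154.6] [656. 167.  32.]
top large_light 0.73 [236.7 222.8] [474.7  73.7   6. ]
top large_light 0.67 [205.6 283.6] [311.2 152.6   6. ]
top small_light 0.85 [205.8 158.9] [648.8 163.8   6. ]
top small_light 0.67 [215.3  96.7] [827.1 143.2   6. ]
top square_light 0.62 [190.7 203.7] [523.8 200.7   6. ]
top bar_light 0.74 [253.3 172.5] [613.9  31.4   6. ]
top bar_light 0.25 [238.7 221.9] [477.3  68.3   6. ]
top tray 0.55 [224.2 186.2] [574.6 111.    0. ]
top candle_cup 0.66 [221.8 186.2] [574.5 117.6   0. ]
top candle_cup 0.59 [140.1 137.5] [706.  350.2   0. ]
top tape_roll 0.38 [237.7 222.5] [475.6  71.1   0. ]
scene large_top 0.8 [356.9 140.8] [306.3 149.4  32. ]
scene large_top 0.64 [286.5 169.6] [477.8  70.2  32. ]
scene small_top 0.83 [200.8 313.6] [831.1 142.2  32. ]
scene small_top 0.71 [271.8 253.3] [655.8 169.7  32. ]
scene large_light 0.76 [285.5 177.3] [481.6  72.2   6. ]
scene large_light 0.56 [358.3 149.8] [306.8 160.3   6. ]
scene large_light 0.36 [318.9 221.2] [525.1 196.8   6. ]
scene small_light 0.85 [202.5 315.5] [829.7 140.4   6. ]
scene small_light 0.58 [272.6 263.4] [663.6 178.9   6. ]
scene square_light 0.97 [318.6 223.3] [529.6 199.2   6. ]
scene bar_light 0.92 [233.3 205.9] [615.4  28.5   6. ]
scene tray 0.93 [278.4 217.8] [572.1 122.5   0. ]
scene candle_cup 0.6 [330.6 344.5] [715.  356.6   0. ]
scene tape_roll 0.75 [211.6 140.9] [ 510.2 -138.2    0. ]
1.0 [252.08064321 516.79629417 213.9547991 ] [1.79998350e+02 2.12242502e-04 1.53999383e+02] [ 0.23329574  0.48920866 -0.25196167] 18.8
```

View pics/top.png

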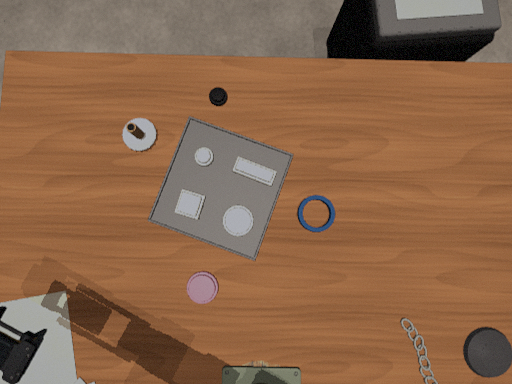

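View pics/scene.png

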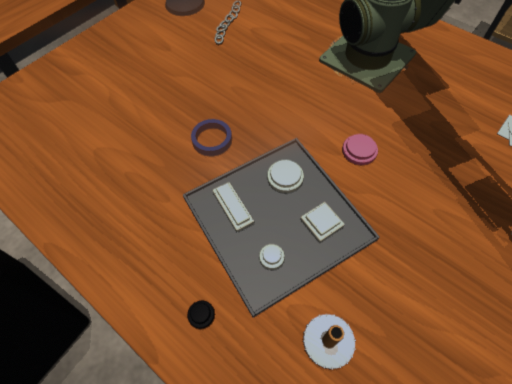

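Candidates in the top view: for the large light, white (238,221) or pink (202,288). For the small light, white (204,156) or black (218,96). I choose the two white ones in the tray, and will check them in one close crop and refine their centres.

```bash
python3 - <<'E'
from h import *
tiles=[]
for n,P in(("top",((238,221),(204,156))),("scene",((286,172),(272,255)))):
    f=viewer.grab_frame(n); im=f["pixels"]
    for (u,v),name in zip(P,("large","small")):
        w=30; c=im[v-w:v+w,u-w:u+w]
        hsv=cv2.cvtColor(c,cv2.COLOR_RGB2HSV); m=((hsv[...,2]>145)&(hsv[...,1]<60)).astype(np.uint8)
        k,l,s,cc=cv2.connectedComponentsWithStats(m); i=l[w,w]
        r=s[i]; p=(r[0]+r[2]/2-.5+u-w, r[1]+r[3]/2-.5+v-w)
        print(n,name,r,np.round(p,1),"z25",ray(f,p,25).round(1),"cen",(cc[i]+[u-w,v-w]).round(1))
        for q in spotter.trace(f,name+"_light")[:2]: print("  trace",round(q["score"],2),np.round(q["box"],1),ray(f,q["box"][:2],25).round(1))
        tiles.append(cv2.resize(cv2.cvtColor(c,cv2.COLOR_RGB2BGR),None,fx=5,fy=5,interpolation=cv2.INTER_CUBIC))
cv2.imwrite("pics/crop.png",np.vstack([np.hstack(tiles[:2]),np.hstack(tiles[2:])]))
E
```

```text
top large [ 15  14  30  32 739] [237.5 220.5] z25 [480.9  71.2  25. ] cen [237.5 220.3]
  trace 0.89 [238.8 219.9  32.7  28.2] [482.5  67.8  25. ]
  trace 0.63 [202.9 285.1  29.7  33.9] [310.1 157.7  25. ]
top small [ 21  21  18  18 244] [203.5 155.5] z25 [654.8 168.3  25. ] cen [203.1 155.5]
  trace 0.7 [205.  156.7  19.6  17.5] [651.6 164.1  25. ]
scene large [ 12  18  36  30 750] [285.5 174.5] z25 [485.9  74.1  25. ] cen [285.3 173.7]
  trace 0.58 [361.3 150.   37.   34.6] [317.5 170.3  25. ]
  trace 0.56 [286.  175.1  36.3  32.9] [486.4  76.   25. ]
scene small [ 18  19  24  24 411] [271.5 255.5] z25 [657.7 170.7  25. ] cen [271.5 254.9]
  trace 0.8 [273.5 255.9  26.8  23.7] [655.8 174.3  25. ]
  trace 0.6 [201.3 316.   27.   27.4] [833.1 144.1  25. ]
```

View pics/crop.png

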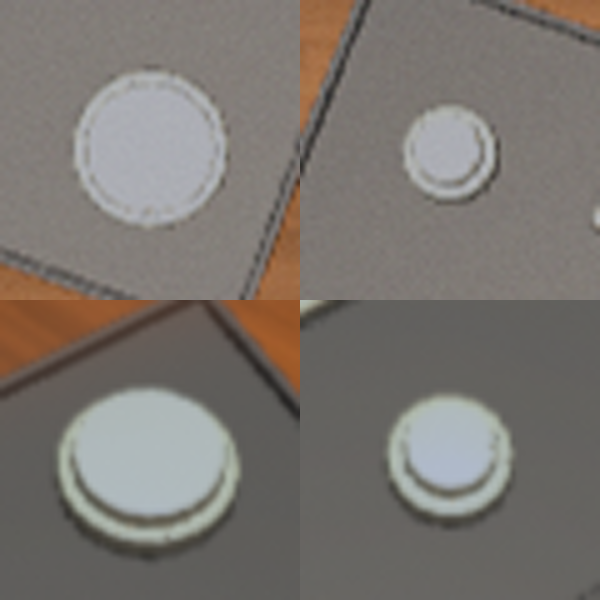

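The crop shows both choices are white round lights lying in the tray: large at (237.5,220.5) and small at (203.5,155.5) in the top view. That puts the large cap at about (482,72) and the small one at about (656,169). Next I shut the hand and go above the large light.

Emit:
{"op": "apply_moves", "data": {"delta_pos": [[0.06,-0.12,0],[0.2,-0.38,-0.05],[0.34,-0.66,-0.15],[0.479,-0.927,-0.25]], "rot": [[0,0,0],[0,0,0],[0,0,0],[0,0,0]], "hand": [0,0,0,0], "newtons": 10}}

```text
time_s: 1.63
ee_pos: [310.1, 403.8, 183.9]
ee_rot: [180.0, 0.0, 154.1]
force: [1.1, -1.1, -0.2]
gripper_width: 67.3
gripper_force: 0.0
```

Emit:
{"op": "apply_moves", "data": {"delta_pos": [[0.13,-0.25,-0.06],[0.26,-0.49,-0.12],[0.38,-0.71,-0.18],[0.479,-0.927,-0.25]], "rot": [[0,0,0],[0,0,0],[0,0,0],[0,0,0]], "hand": [0,0,0,0]}}

```text
time_s: 1.97
ee_pos: [367.9, 292.1, 154.0]
ee_rot: [180.0, 0.1, 154.0]
force: [0.7, 0.4, -0.5]
gripper_width: 41.0
gripper_force: 0.0
```

Emit:
{"op": "apply_moves", "data": {"delta_pos": [[0.13,-0.25,-0.06],[0.26,-0.49,-0.12],[0.38,-0.71,-0.18],[0.479,-0.927,-0.25]], "rot": [[0,0,0],[0,0,0],[0,0,0],[0,0,0]], "hand": [0,0,0,0]}}

```text
time_s: 2.3
ee_pos: [425.3, 180.9, 124.1]
ee_rot: [180.0, 0.1, 154.0]
force: [0.2, -0.0, 0.2]
gripper_width: 13.8
gripper_force: 0.0
```

Emit:
{"op": "apply_moves", "data": {"delta_pos": [[0.13,-0.25,-0.06],[0.26,-0.49,-0.12],[0.38,-0.71,-0.18],[0.44,-0.85,-0.22],[0.479,-0.927,-0.25],[0.479,-0.927,-0.25],[0.479,-0.927,-0.25]], "rot": [[0,0,0],[0,0,0],[0,0,0],[0,0,0],[0,0,0],[0,0,0],[0,0,0]], "hand": [0,0,0,0,0,0,0]}}

```text
time_s: 2.88
ee_pos: [481.5, 71.7, 94.0]
ee_rot: [180.0, -0.0, 153.9]
force: [-0.1, -0.1, -0.2]
gripper_width: 0.5
gripper_force: 0.0
```

Emit:
{"op": "apply_moves", "data": {"delta_pos": [[0,0,-0.15],[0,0,-0.3],[0,0,-0.4],[0,0,-0.46],[0,0,-0.46],[0,0,-0.46]], "rot": [[0,0,0],[0,0,0],[0,0,0],[0,0,0],[0,0,0],[0,0,0]], "hand": [0,0,0,0,0,0]}}

```text
time_s: 3.38
ee_pos: [481.9, 72.6, 39.1]
ee_rot: [180.0, 0.0, 154.1]
force: [-0.1, 0.8, -0.3]
gripper_width: 0.5
gripper_force: 0.0
```

```bash
python3 - <<'E'
from h import *
o=[]
for n,(u,v) in(("top",(238,221)),("scene",(286,172))):
    f=viewer.grab_frame(n); K,R,t=[np.array(f[k],float) for k in("camera_matrix","R","t")]
    s=env.state(); p=K@(R@np.array(s["ee_pos"])+t.ravel()); print(n,(p[:2]/p[2]).round(1))
    c=f["pixels"][v-40:v+40,u-40:u+40]; o.append(cv2.resize(cv2.cvtColor(c,cv2.COLOR_RGB2BGR),None,fx=5,fy=5))
cv2.imwrite("pics/l1.png",np.hstack(o)); print(s["ee_pos"],s["force"])
E
```

```text
top [236.9 219.9]
scene [286.2 169.6]
[482.5719725   72.39384742  39.6585882 ] [0.03432845 1.02887845 0.51829075]
```

View pics/l1.png

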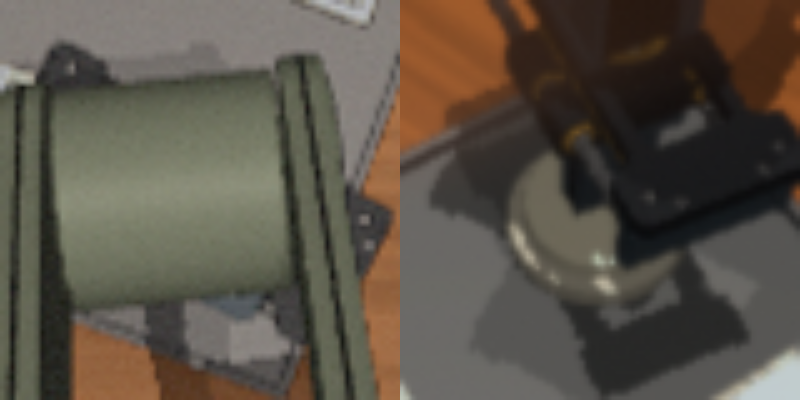

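The scene view shows the shut fingertips over the large white cap, near (286,170). Now I press gently.

Emit:
{"op": "apply_moves", "data": {"delta_pos": [[0,0,-0.02],[0,0,-0.04],[0,0,-0.055],[0,0,-0.065],[0,0,-0.075],[0,0,-0.085]], "rot": [[0,0,0],[0,0,0],[0,0,0],[0,0,0],[0,0,0],[0,0,0]], "hand": [0,0,0,0,0,0]}}

```text
time_s: 3.98
ee_pos: [482.2, 71.9, 28.7]
ee_rot: [180.0, 0.0, 154.0]
force: [0.3, -0.3, 3.6]
gripper_width: 0.2
gripper_force: 1.6
```

Emit:
{"op": "apply_moves", "data": {"delta_pos": [[0,0,-0.01],[0,0,-0.02],[0,0,-0.028],[0,0,-0.03],[0,0,-0.03],[0,0,-0.03]], "rot": [[0,0,0],[0,0,0],[0,0,0],[0,0,0],[0,0,0],[0,0,0]], "hand": [0,0,0,0,0,0]}}

```text
time_s: 4.48
ee_pos: [482.2, 71.9, 25.3]
ee_rot: [180.0, 0.0, 154.0]
force: [-0.4, -0.5, 5.8]
gripper_width: 0.4
gripper_force: 2.9
```

Emit:
{"op": "apply_moves", "data": {"delta_pos": [[0,0,0],[0,0,0],[0,0,0],[0,0,0.04],[0,0,0.1],[0,0,0.2],[0,0,0.35],[0,0,0.35]], "rot": [[0,0,0],[0,0,0],[0,0,0],[0,0,0],[0,0,0],[0,0,0],[0,0,0],[0,0,0]], "hand": [0,0,0,0,0,0,0,0]}}

```text
time_s: 5.15
ee_pos: [483.8, 72.0, 69.5]
ee_rot: [179.8, 0.2, 154.0]
force: [0.4, -0.2, -0.6]
gripper_width: 0.8
gripper_force: 0.0
```

Emit:
{"op": "apply_moves", "data": {"delta_pos": [[0.12,0.07,0],[0.36,0.2,0],[0.58,0.32,0],[0.725,0.404,0]], "rot": [[0,0,0],[0,0,0],[0,0,0],[0,0,0]], "hand": [0,0,0,0]}}

```text
time_s: 5.48
ee_pos: [571.1, 121.4, 66.6]
ee_rot: [179.9, 0.1, 154.0]
force: [0.2, 0.1, 0.6]
gripper_width: 0.4
gripper_force: 0.0
```

Emit:
{"op": "apply_moves", "data": {"delta_pos": [[0.2,0.11,0],[0.42,0.23,0],[0.6,0.33,0],[0.725,0.404,0],[0.725,0.404,-0.1],[0.725,0.404,-0.2],[0.725,0.404,-0.23],[0.725,0.404,-0.23],[0.725,0.404,-0.23]], "rot": [[0,0,0],[0,0,0],[0,0,0],[0,0,0],[0,0,0],[0,0,0],[0,0,0],[0,0,0],[0,0,0]], "hand": [0,0,0,0,0,0,0,0,0]}}

```text
time_s: 6.23
ee_pos: [654.6, 168.1, 38.6]
ee_rot: [-179.9, -0.1, 154.0]
force: [-0.4, 0.6, 0.3]
gripper_width: 0.5
gripper_force: 0.0
```

```bash
python3 - <<'E'
from h import *
f=viewer.grab_frame("scene"); s=env.state(); K,R,t=[np.array(f[k],float) for k in("camera_matrix","R","t")]
p=K@(R@np.array(s["ee_pos"])+t.ravel()); print((p[:2]/p[2]).round(1),s["ee_pos"],s["force"],s["time_s"])
u,v=278,220
cv2.imwrite("pics/s1.png",cv2.resize(cv2.cvtColor(f["pixels"][v-75:v+75,u-100:u+100],cv2.COLOR_RGB2BGR),None,fx=4,fy=4))
E
```

```text
[271.5 251.3] [655.29617155 168.29711946  39.36660845] [-0.19771592 -1.13501304  0.95555453] 6.2833
```

View pics/s1.png

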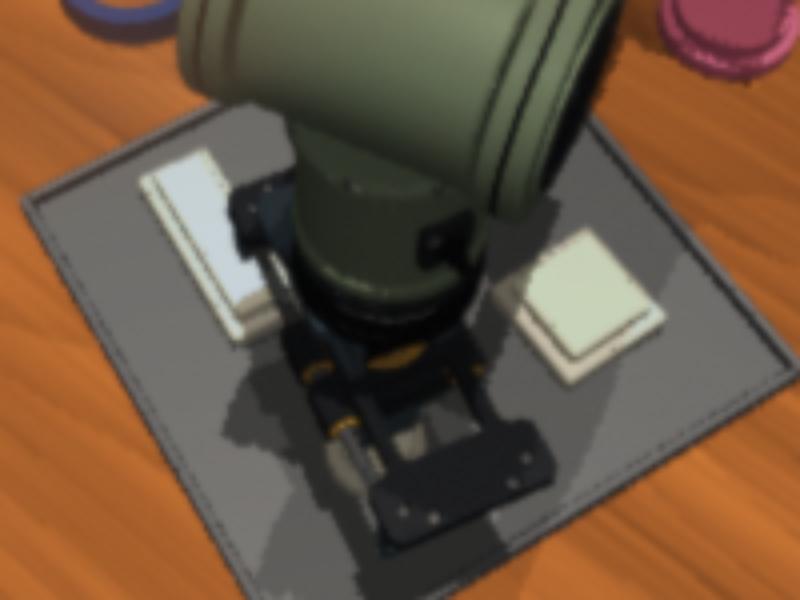

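The view shows the gripper over the small white cap, with the TCP projecting to (271.5,251) right above it. The square and bar lights are clear, so I press.

Emit:
{"op": "apply_moves", "data": {"delta_pos": [[0,0,-0.02],[0,0,-0.04],[0,0,-0.055],[0,0,-0.065],[0,0,-0.075],[0,0,-0.085]], "rot": [[0,0,0],[0,0,0],[0,0,0],[0,0,0],[0,0,0],[0,0,0]], "hand": [0,0,0,0,0,0]}}

```text
time_s: 6.78
ee_pos: [656.0, 168.7, 29.5]
ee_rot: [180.0, 0.0, 154.0]
force: [-0.3, -0.3, 2.3]
gripper_width: 0.3
gripper_force: 1.4
```

Emit:
{"op": "apply_moves", "data": {"delta_pos": [[0,0,-0.01],[0,0,-0.02],[0,0,-0.03],[0,0,-0.036],[0,0,-0.036],[0,0,-0.036]], "rot": [[0,0,0],[0,0,0],[0,0,0],[0,0,0],[0,0,0],[0,0,0]], "hand": [0,0,0,0,0,0]}}

```text
time_s: 7.28
ee_pos: [656.0, 168.8, 25.3]
ee_rot: [180.0, 0.0, 154.0]
force: [-0.8, -1.0, 5.2]
gripper_width: 0.8
gripper_force: 2.8
```

Emit:
{"op": "apply_moves", "data": {"delta_pos": [[0,0,0],[0,0,0],[0,0,0],[0,0,0.04],[0,0,0.1],[0,0,0.2],[0,0,0.4],[0,0,0.7],[0,0,0.95],[0,0,1]], "rot": [[0,0,0],[0,0,0],[0,0,0],[0,0,0],[0,0,0],[0,0,0],[0,0,0],[0,0,0],[0,0,0],[0,0,0]], "hand": [0,0,0,0,0,0,0,0,0,0]}}

```text
time_s: 8.12
ee_pos: [659.2, 169.8, 152.0]
ee_rot: [179.6, 0.5, 154.0]
force: [0.9, -0.4, 1.1]
gripper_width: 0.4
gripper_force: 0.0
```

Emit:
{"op": "apply_moves", "data": {"delta_pos": [[-0.1,0,0.1],[-0.35,0,0.3],[-0.65,0,0.5],[-0.9,0,0.6],[-1,0,0.6],[-1,0,0.6],[-1,0,0.6],[-1,0,0.6]], "rot": [[0,0,0],[0,0,0],[0,0,0],[0,0,0],[0,0,0],[0,0,0],[0,0,0],[0,0,0]], "hand": [0,0,0,0,0,0,0,0]}}

```text
time_s: 8.78
ee_pos: [536.8, 168.9, 216.5]
ee_rot: [180.0, 0.0, 154.0]
force: [0.2, 0.1, -0.2]
gripper_width: 0.4
gripper_force: 0.0
```

```bash
python3 - <<'E'
from h import *
f=viewer.grab_frame("scene"); s=env.state(); print(s["ee_pos"],s["force"],s["time_s"])
cv2.imwrite("pics/e1.png",cv2.cvtColor(f["pixels"],cv2.COLOR_RGB2BGR))
E
```

```text
[536.90308022 168.81860293 216.15846451] [ 0.35570156  0.34876336 -0.88321468] 8.8333
```

View pics/e1.png

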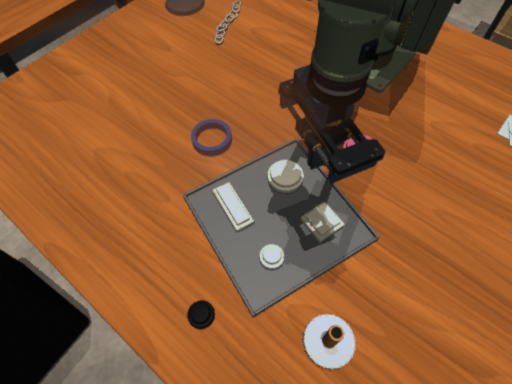

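The lights lie where they were, large at (286,175) and small at (272,256), with their caps up. The cup and tape are untouched and the hand is clear.

```bash
python3 -c "
from h import *
print(env.job_done())"
```

```text
the job is handed in; nothing more can be done
None
```

I pressed the large and then the small white round light nearly to the stop (about 6.7 mm of 7 mm, 5–6 N), held each for about half a second and let it spring back; nothing else looked moved in the last picture, the hand is clear, and the job was handed in at about 9 s (no verdict returned).

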